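# Set the cutting table's hold-down suction: gate open, blower on step four

## Task

Get the hold-down suction of this cutting table ready for light shirting: pull the blast gate in the duct fully open, and set the blower to step four. The step switch has lost its markings, so first turn its handle anticlockwise (seen from above) all the way back to its end stop, which is off, then clockwise, counting four clicks, and leave it resting in the fourth. Leave the other things on the table where they are.

Things in the scene. Friction and masses are not known exactly. Their poses are not given: they have to be found in the camera images.
- enclosure: Grey steel enclosure of the blower's step switch, 206 x 266 x 90 mm, fixed to the table, flat top 90 mm above the table. Origin: centre of its underside. The switch sits near the middle of the top on a blank round metal plate, 116 mm across and 5 mm thick; nothing else stands in the circle of its handle.
- hub (a point): Hub of the step switch: black, 48 mm across, its top 44 mm above the enclosure's top, with a single lever handle to one side. This point is on the vertical turning axis at mid-height of the handle, 28 mm above the enclosure's top. x points along the handle to its free end, z up.
- handle_end (a point): Near the free end of the switch's handle, on its centre line at mid-height, 90 mm from the turning axis (the rounded end is at 99 mm). The handle is a straight black bar 18 mm wide and 28 mm high; its underside is 14 mm above the enclosure's top and 9 mm above the round plate, so a fingertip beside it can push it round.
- selector (a joint): Angle of the handle in rad, clockwise from above positive. 0: anticlockwise end stop (off), also a notch. Each click is a notch 0.5236 rad (30 deg) on; 9 clicks: clockwise stop. Turning out of a notch takes up to 0.4 N m (6 N at 65 mm); past half-way it jumps into the next by itself. Starts in notch 5, 6, 7 or 8. The direction in which the stop lies differs between starts.
- duct: Suction duct, bare sheet metal, 100 mm across, lying along its own y, fixed; it turns down into the table at one end. Origin: on the table, under the duct's axis, at the dark gate body (150 mm along x, 24 mm thick plus a 22 mm collar each side, top 162 mm above the table), through which the gate's blade slides along x.
- gate_grip (a point): Grip of the blast gate: the steel blade's bent end, an upright plate 80 mm wide and 6 mm thick, with a 12 mm thick rolled top edge reaching 196 mm above the table. This point: mid-width of the plate, 165 mm above the table. x points from here to the gate body, along the blade (4 mm thick, on edge, upper edge 137 mm above the table); 67 mm are free above it between plate and gate body when shut.
- gate (a joint): How far the blade is pulled out of the gate body, in m: 0 shut, 0.10 fully open, against its stop; starts between 0 and 0.02. It opens along minus x of gate_grip (away from the gate body, roughly towards the robot), needs about 4 N and stays where it is left.
- weight_c (a point): Bystander: tan pattern weight, 150 x 70 x 40 mm, with a steel bow handle, 80 mm high in all. Its centre, 20 mm above the table.
- cone_c (a point): Bystander: cone of blue thread, 74 mm across at the foot, 125 mm high, standing. The point is on its axis, 60 mm above the table.
- cutter_c (a point): Bystander: red and yellow hand cutter, 200 mm long, 90 mm high. The point is in its middle, 45 mm above the table.

How it is judged:
By the outcome, as a careful person would: the job done as asked, in the order asked, and still so for the second after the job is handed in, with the robot touching nothing.
It also fails if it takes over 70 s, if anything falls off the work surface, if the arm or the gripper's body presses on something with over 40 N, if the wrist force passes 120 N, or if a joint passes its speed limit or range.

## Robot

A 6-joint arm with a two-finger parallel gripper is mounted at the origin on the work surface. World frame = base frame: x ahead of the robot, y to its left, z up, the work surface at z = 0. Lengths are in m, angles in degrees, forces in N, time in s.
With the tool pointing down it reaches from about 0.25 to 0.725 m from the base axis. Payload 9.7 kg.
Tool frame: the origin (TCP) lies at the very end of the fingers, on their centre line; the grasp point (between the pads) lies 19 mm behind it; z points along the fingers, y is the direction in which the jaws open and shut (so a half turn about z gives the same grasp; the last joint's range is limited). The gripper opens to 85 mm and grips with 20 to 120 N. Pads are 22 mm wide; open, the fingers measure 114 mm over their backs; the gripper's body (76 mm by 85 mm) begins 54 mm behind the grasp point. The pads swing forward as they close: fully open they stand 13 mm farther back than shut.
Start: joints at [64.973, 4.979, 10.078, 95.1, 0, 90], TCP at [0.233, 0.498, 0.231] pointing down, gripper open.
Joint ranges: [-179.16, 179.16], [-48.56, 103.87], [-65.8, 70.77], [-126.05, 130.52], [-82.76, 87.17], [-180, 180]. Speed limits (degrees/s): [127.2, 127.2, 147.25, 180, 180, 180].

## Interface

Orientations are given as [roll, pitch, yaw] about the fixed x, y, z axes, in that order (R = Rz(yaw) Ry(pitch) Rx(roll)).
In Python, from workcell import bot gives the robot as it stands. The module is installed in compiled form; this text tells all that it offers.
- The arm moves only by the tool arm_command, never from a script. Its argument "increments" is a list of rows, each a list of 7 numbers: the gripper command: -1 is fully open, 1 is shut, values between are in proportion, then the shift along the tool's x, y, z in cm, then the turn, a rotation vector about the tool's x, y, z in degrees. In form: [[gripper, x, y, z, rx, ry, rz], ...]. A call has 1 to 10 rows; each row shifts and turns the commanded pose from where the row before left it, along the tool's axes as they then stand; what a row does not reach is not made up. A row lasts 1/8 s, in which the tool goes at most 62.5 mm and 10.7 degrees, less where a joint would pass 70% of its speed; a pose out of reach is approached as far as the arm can. A call is refused whole if a number of a shift passes 6.25 or a number of a turn 10.7, either way. A call with a gripper value outside its range is refused whole. The fingers move at their own pace and stop on an object; "grip_force" is the grip in N (left out, the last holds). Time passes only in rows, so rows that do not move let the fingers close. It gives the time, the measured TCP pose, the force and the opening at its end, in the units of the state.
- bot.get_obs(): the state, without advancing time (a new reading comes with each control period).
- bot.camera(name): name is "scene" or "top" or "wrist"; returns a dict with "color" (420x560x3 uint8, red, green, blue), "fx", "fy", "cx", "cy" (pixels), "origin" and "attitude" of the camera in the world. Camera axes: x right, y up, looking along -z (the intrinsics and any distortion apply to the point x, -y, -z); pixel columns grow to the right and rows downward; lengths in m; the calibration is good to about 2 mm. A picture is of the moment at which its call begins. There is no depth.
- bot.job_done(): hands the job in, once; it reports no verdict.
The state is a dict: "time": time; "q": joint angles; "qd": joint speeds; "joint_efforts": joint torques, N m; "ee_pos": TCP position; "tcp_rot": TCP orientation; "wrist_force": force on the tool from outside, world axes, zero at the start; "torque": the same for the moment, N m; "opening": finger opening in m.
Only numpy, scipy, OpenCV 4.12 (cv2) and the standard library are available. Lean on these libraries where they do the work, as an engineer would, in place of code of your own. Each camera call takes 0.05 s, during which the arm holds its last target. There are 200 camera calls.

## Working session

There is one attempt and no reset: what is moved stays moved. The work goes in short steps, Python scripts to look and compute and a tool call to move; the robot and the scene stay as the last step left them, time stands still between calls to the robot, and variables do not carry over. Pictures are saved under pics/ and viewed, about 8 in all and at most 12, crops included, and the job is handed in when it is done.

Besides the shell and the picture viewer there is one more tool, called after "Call:" as name([rows], argument=value, ...), one row to a line, values as JSON. arm_command: Moves the arm, as the interface text tells. Its arguments: {"type":"object","properties":{"increments":{"type":"array"},"grip_force":{"type":"number"}},"required":["increments"]}

```bash
mkdir -p pics
cat > h.py <<'E'
import numpy as np, cv2
from workcell import bot
from scipy.spatial.transform import Rotation as R
def rot(a):
    a=np.array(a,float)
    if a.shape==(3,3): return a
    if a.size==4: return R.from_quat(a).as_matrix()
    return R.from_euler('xyz',a,degrees=True).as_matrix()
def ray(c,u,v):
    p=np.array([[[u,v]]],float); K=np.array([[c['fx'],0,c['cx']],[0,c['fy'],c['cy']],[0,0,1]])
    d=np.array(c.get('distortion',np.zeros(5)),float)
    x,y=cv2.undistortPoints(p,K,d)[0,0]
    return np.array(c['origin']),rot(c['attitude'])@np.array([x,-y,-1])
def plane(c,u,v,z):
    o,d=ray(c,u,v); return o+d*(z-o[2])/d[2]
def proj(c,P):
    q=rot(c['attitude']).T@(np.array(P)-np.array(c['origin'])); 
    return c['cx']+c['fx']*q[0]/-q[2], c['cy']-c['fy']*q[1]/-q[2]
E
python3 - <<'E'
from h import *
print(bot.get_obs())
for n in ['top','scene']:
    c=bot.camera(n); print(n,{k:v for k,v in c.items() if k!='color'})
    cv2.imwrite(f'pics/{n}0.png',c['color'][...,::-1])
E
```

```text
{'time': 0.0, 'q': array([ 6.49757116e+01,  5.01041032e+00,  1.00342091e+01,  9.51000873e+01,
       -8.27328166e-04,  8.99999434e+01]), 'qd': array([-0.09505321,  0.08441646, -0.12242911,  0.05585983, -0.07998208,
       -0.01031382]), 'joint_efforts': array([ 2.74679578e-04, -5.20382202e+01,  4.64812195e+01,  1.59089168e-02,
        3.66301293e-06,  1.34794558e-05]), 'ee_pos': array([0.23255535, 0.49815537, 0.2305875 ]), 'tcp_rot': array([-1.79923711e+02,  8.27252089e-04,  1.54975769e+02]), 'wrist_force': array([ 0.16873788,  0.02413643, -0.23950376]), 'torque': array([0.03293342, 0.01719826, 0.00690501]), 'opening': 0.08532375319312262}
top {'fx': 514.8856332239251, 'fy': 514.8856332239251, 'cx': 274.1084129471034, 'cy': 212.40679303541233, 'origin': array([ 0.42612924, -0.0860387 ,  1.60802501]), 'attitude': array([  5.97743682,   1.25309795, -89.19905611])}
scene {'fx': 536.7630285994709, 'fy': 536.7630285994709, 'cx': 280.47296704698203, 'cy': 205.36459361522648, 'origin': array([ 1.59959507, -0.33484941,  0.86696866]), 'attitude': array([54.36011352,  0.48844034, 75.58789144])}
```

View pics/top0.png

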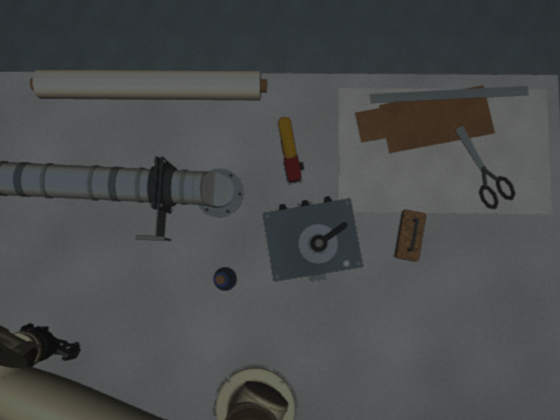

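View pics/scene0.png

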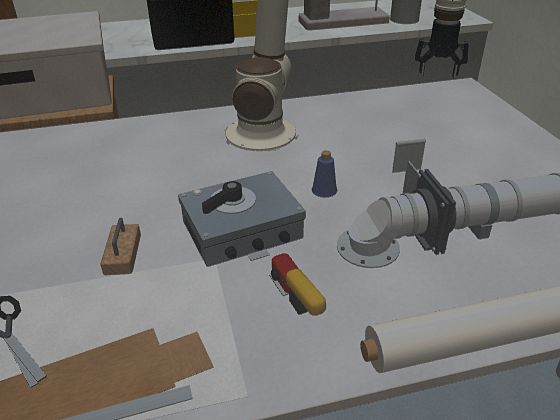

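Top view: switch hub at about (319,243), handle end (345,225), gate grip plate about (137–171,238), gate body (160,185), cone (225,279), weight (410,235), cutter (291,150). The scene view agrees.

Run:
```python
from h import *
c=bot.camera('top'); im=c['color'][...,::-1]
cr=im[140:300,120:370]; cr=np.clip(cr.astype(float)*1.8,0,255).astype(np.uint8)
cv2.imwrite('pics/crop1.png',cv2.resize(cr,None,fx=3.2,fy=3.2,interpolation=cv2.INTER_CUBIC))
g=im.max(2).astype(int); 
m=np.zeros(g.shape,np.uint8); m[205:275,285:350]=(g[205:275,285:350]<45)*255
n,l,s,ce=cv2.connectedComponentsWithStats(m); k=1+s[1:,4].argmax(); print(s[k],ce[k])
ys,xs=np.where(l==k); P=np.array([plane(c,u,v,.130)[:2] for u,v in zip(xs,ys)])
dt=cv2.distanceTransform((l==k).astype(np.uint8),cv2.DIST_L2,5); v,u=np.unravel_index(dt.argmax(),dt.shape)
h=plane(c,u,v,.134); print('hub',u,v,dt.max(),h)
d=np.linalg.norm(P-h[:2],axis=1); e=P[d>.06].mean(0)-h[:2]; print('far',d.max(),e,np.degrees(np.arctan2(e[1],e[0])))
for nm,u,v,z in [('gripL',137,238,.196),('gripR',171,238,.196),('body',160,185,.162),('cone',225,279,.06),('weight',410,235,.04),('cutter',291,150,.05)]: print(nm,plane(c,u,v,z).round(3))
```

```text
[310 222  38  30 334] [326.54790419 236.98502994]
hub 342 226 3.5969 [ 0.54318682 -0.2465912   0.134     ]
far 0.10713068341093376 [-0.04923122  0.06809732] 125.86518839203707
gripL [0.498 0.324 0.196]
gripR [0.499 0.23  0.196]
body [0.652 0.275 0.162]
cone [0.386 0.094 0.06 ]
weight [ 0.526 -0.462  0.04 ]
cutter [ 0.783 -0.099  0.05 ]
```

View pics/crop1.png

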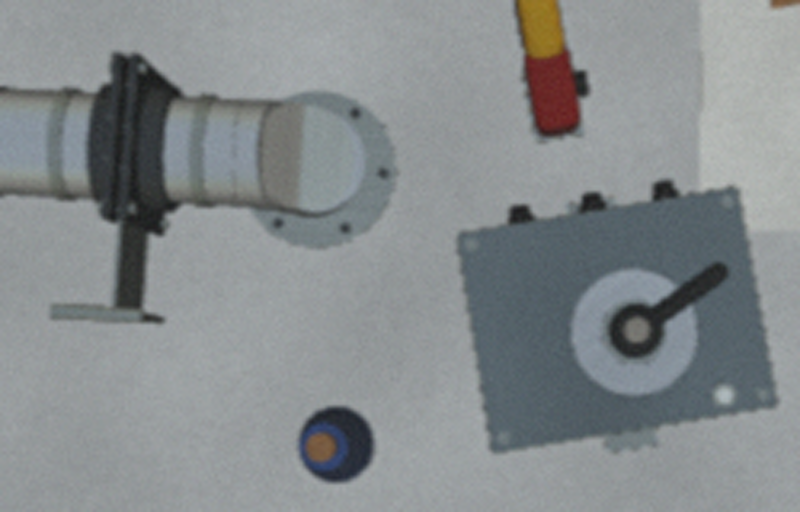

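Crop: hub (637,330), handle end (722,270), grip top edge from (51,308) to (140,316), duct axis slightly tilted. I convert those to positions.

```bash
cat >> h.py <<'E'
def go(P,yaw=None):
    o=bot.get_obs(); M=rot(o['tcp_rot']); d=(np.array(P)-o['ee_pos'])*100
    print('t',round(o['time'],2),'pos',o['ee_pos'].round(4),'rot',o['tcp_rot'].round(1),'q',o['q'].round(0),'F',o['wrist_force'].round(1),'op',round(o['opening'],3))
    print('shift in tool axes now (cm)',(M.T@d).round(2))
    if yaw is not None:
        v=R.from_matrix(M.T@rot([180,0,yaw])).as_rotvec(degrees=True); print('rotvec',v.round(1))
E
python3 - <<'E'
from h import *
c=bot.camera('top')
f=lambda a,b,z: plane(c,120+a/3.2,140+b/3.2,z)
h=f(637,330,.134); e=f(720,271,.132); print('hub',h,'end',e,np.linalg.norm((e-h)[:2]),'ang',np.degrees(np.arctan2(*(e-h)[[1,0]])))
a,b=f(51,308,.196),f(140,316,.196);g=(a+b)/2; print('grip',a,b,g)
# duct edges
p=f(0,142,.1);q=f(270,157,.1);print('duct',p,q,'ang',np.degrees(np.arctan2(*(p-q)[[1,0]])))
go([g[0],g[1],.25],90)
E
```

```text
hub [ 0.49334369 -0.18127754  0.134     ] end [ 0.54722456 -0.25538625  0.132     ] 0.09162559142136208 ang -53.980907824103966
grip [0.50292209 0.32753838 0.196     ] [0.49701044 0.25012378 0.196     ] [0.49996627 0.28883108 0.196     ]
duct [0.66226176 0.40998966 0.1       ] [0.65083929 0.15716649 0.1       ] ang 87.41315528746158
t 0.2 pos [0.2326 0.4982 0.2308] rot [-180.    0.  155.] q [65.  5. 10. 95. -0. 90.] F [ 1.  -0.8  0.3] op 0.086
shift in tool axes now (cm) [-33.08  -7.67  -1.91]
rotvec [-0.  0. 65.]
```

Call:
arm_command([
  [-0.2,-5.5,-1.28,-0.5,0,0,0],
  [-0.2,-5.5,-1.28,-0.5,0,0,0],
  [-0.2,-5.5,-1.28,-0.5,0,0,0],
  [-0.2,-5.5,-1.28,-0.5,0,0,0],
  [-0.2,-5.5,-1.28,0,0,0,0],
  [-0.2,-5.5,-1.28,0,0,0,0],
  [-0.2,0,0,0,0,0,10],
  [-0.2,0,0,0,0,0,10],
  [-0.2,0,0,0,0,0,10],
  [-0.2,0,0,0,0,0,10],
])

```text
time: 1.45
ee_pos: [0.4992, 0.289, 0.251]
tcp_rot: [-180.0, 0.0, 114.6]
wrist_force: [-0.1, 0.9, -0.6]
opening: 0.0512
```

Call:
arm_command([
  [-0.2,0,0,0,0,0,10],
  [-0.2,0,0,0,0,0,10],
  [-0.2,0,0,0,0,0,8],
  [-0.2,0,0,0,0,0,0],
])

```text
time: 1.95
ee_pos: [0.4992, 0.2891, 0.2511]
tcp_rot: [-180.0, 0.0, 87.0]
wrist_force: [0.6, 0.4, -0.1]
opening: 0.0517
```

Run:
```python
from h import *
go([.5,.289,.17],87)
c=bot.camera('wrist'); print(c['origin'],c['attitude'],c['fx'])
cv2.imwrite('pics/w1.png',c['color'][...,::-1])
for y in (.25,.289,.327): print(proj(c,[.5,y,.196]))
```

```text
t 1.95 pos [0.4992 0.2891 0.2511] rot [-180.    0.   87.] q [ 30.   9.  17.  98.   0. 123.] F [ 0.6  0.4 -0.1] op 0.052
shift in tool axes now (cm) [-0.01  0.09  8.11]
rotvec [-0.  0.  0.]
[0.5033163  0.36996168 0.39432759] [-18.33325122   0.11888784  -2.96635576] 332.5550713221729
(np.float64(289.7813568388663), np.float64(286.4402129301355))
(np.float64(286.9201719827372), np.float64(233.25934525941489))
(np.float64(283.7983358850467), np.float64(175.23375070710395))
```

View pics/w1.png

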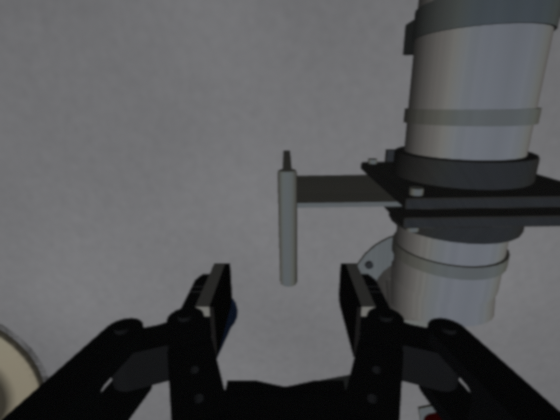

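The top edge is at cols 280–297, rows 170–285, centred between the fingers as predicted (287,233). Descend and grip.

Call:
arm_command([
  [-0.2,0,0.05,2.5,0,0,0],
  [-0.2,0,0,2.5,0,0,0],
  [-0.2,0,0,2.5,0,0,0],
  [-0.2,0,0,1.1,0,0,0],
  [-0.2,0,0,0,0,0,0],
  [1,0,0,0,0,0,0],
  [1,0,0,0,0,0,0],
  [1,0,0,0,0,0,0],
  [1,0,0,0,0,0,0],
], grip_force=50)

```text
time: 3.12
ee_pos: [0.5001, 0.2893, 0.1664]
tcp_rot: [179.9, -0.1, 87.0]
wrist_force: [0.3, 0.2, 5.9]
opening: 0.0104
```

Call:
arm_command([
  [1,0,0,0,0,0,0],
  [1,0,-0.5,0,0,0,0],
  [1,0,-1,0,0,0,0],
  [1,0,-1,0,0,0,0],
  [1,0,-1,0,0,0,0],
])

```text
time: 3.75
ee_pos: [0.4655, 0.2907, 0.1663]
tcp_rot: [179.8, -0.0, 86.9]
wrist_force: [4.0, -3.4, 6.3]
opening: 0.0103
```

Call:
arm_command([
  [1,0,-1,0,0,0,0],
  [1,0,-1,0,0,0,0],
  [1,0,-1,0,0,0,0],
  [1,0,-1,0,0,0,0],
  [1,0,-0.3,0,0,0,0],
  [1,0,-0.3,0,0,0,0],
])

```text
time: 4.5
ee_pos: [0.4195, 0.2924, 0.1663]
tcp_rot: [179.8, 0.1, 86.9]
wrist_force: [3.7, -7.2, 6.3]
opening: 0.0105
```

Call:
arm_command([
  [1,0,-0.3,0,0,0,0],
  [1,0,-0.3,0,0,0,0],
  [1,0,0,0,0,0,0],
])

```text
time: 4.88
ee_pos: [0.4169, 0.2925, 0.1664]
tcp_rot: [179.4, 0.1, 86.8]
wrist_force: [22.5, -9.8, -0.3]
opening: 0.0102
```

Call:
arm_command([
  [1,-0.2,0,0,0,0,0],
  [1,0,-0.3,0,0,0,0],
  [1,0,0,0,0,0,0],
])

```text
time: 5.25
ee_pos: [0.4169, 0.2925, 0.1664]
tcp_rot: [179.1, -0.1, 86.8]
wrist_force: [40.8, 1.2, -9.3]
opening: 0.0104
```

Run:
```python
from h import *
c=bot.camera('scene'); im=c['color'][...,::-1]
cr=im[110:270,330:490]; cr=np.clip(cr.astype(float)*1.7,0,255).astype(np.uint8)
cv2.imwrite('pics/s2.png',cv2.resize(cr,None,fx=3.5,fy=3.5,interpolation=cv2.INTER_CUBIC))
go([.4,.29,.25])
```

```text
t 5.3 pos [0.4168 0.2925 0.1664] rot [ 1.791e+02 -1.000e-01  8.680e+01] q [ 35.  -2.  -4.  87.  -0. 128.] F [41.   0.6 -9.7] op 0.01
shift in tool axes now (cm) [-0.32 -1.54 -8.39]
```

View pics/s2.png

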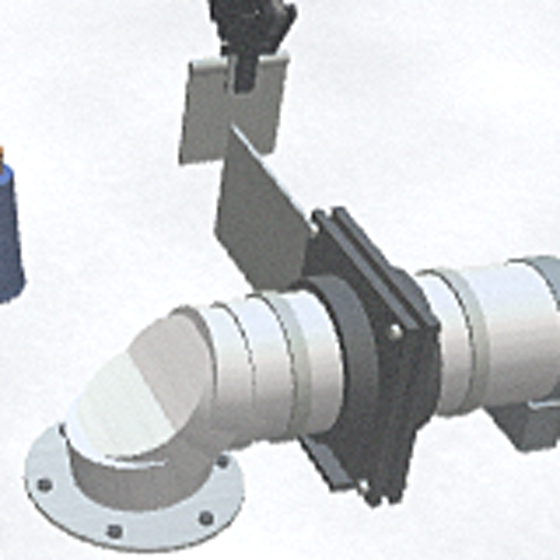

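The plate stands far out and 41 N moved it no more, so the blade is against its stop. Relax the pull, release, and rise.

Call:
arm_command([
  [1,0,0.35,0,0,0,0],
  [1,0,0.25,0,0,0,0],
  [-0.2,0,0,0,0,0,0],
  [-0.2,0,0,0,0,0,0],
  [-0.2,0,0,0,0,0,0],
  [-0.2,0,0,-3,0,0,0],
  [-0.2,0,0,-4,0,0,0],
  [1,0,0,-2,0,0,0],
  [1,0,0,0,0,0,0],
])

```text
time: 6.42
ee_pos: [0.4161, 0.2919, 0.2565]
tcp_rot: [179.9, -0.1, 87.0]
wrist_force: [0.1, 0.2, -0.0]
opening: 0.0154
```

Run:
```python
from h import *
c=bot.camera('wrist'); cv2.imwrite('pics/w2.png',c['color'][...,::-1])
print(proj(c,[.417,.29,.196]))
h=np.array([.493,-.181])
# pusher start: 40 deg clockwise of handle (-54) at r .075
for a in (-54-32,): 
    P=h+.075*np.array([np.cos(np.radians(a)),np.sin(np.radians(a))]); print(P)
go([*P,.25],0)
```

```text
(np.float64(286.95859988550876), np.float64(232.7286367783946))
[ 0.49823174 -0.2558173 ]
t 6.47 pos [0.4158 0.2917 0.2551] rot [180.  -0.  87.] q [ 35.  -0.   7.  98.  -0. 128.] F [ 0.  -0.8 -0.7] op 0.008
shift in tool axes now (cm) [-54.24  11.12   0.5 ]
rotvec [ 0. -0. 87.]
```

View pics/w2.png

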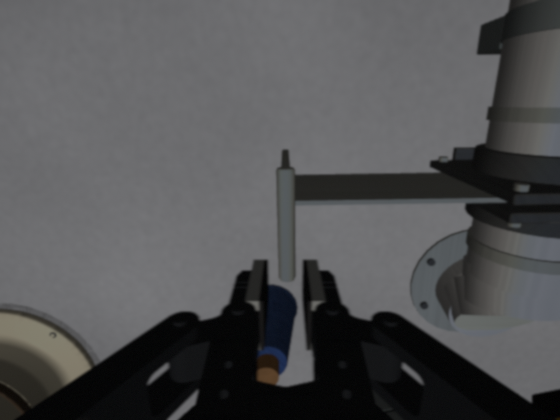

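Plate edge is at cols 277–295 (predicted 287 for x=.417): it stayed put. Now over to the switch with shut fingers.

Call:
arm_command([
  [1,-6,1.24,0,0,0,0],
  [1,-6,1.24,0,0,0,0],
  [1,-6,1.24,0,0,0,0],
  [1,-6,1.24,0,0,0,0],
  [1,-6,1.24,0,0,0,0],
  [1,-6,1.24,0,0,0,0],
  [1,-6,1.24,0,0,0,0],
  [1,-6,1.24,0,0,0,0],
  [1,-6.2,1.24,0,0,0,0],
  [1,0,0,0,0,0,0],
])

```text
time: 7.72
ee_pos: [0.4978, -0.2583, 0.2521]
tcp_rot: [-179.8, -0.1, 86.7]
wrist_force: [-1.0, 1.1, -0.6]
opening: -0.0001
```

Run:
```python
from h import *
go([.498,-.256,.11],87)
c=bot.camera('wrist'); cv2.imwrite('pics/w3.png',c['color'][...,::-1])
print('hub',proj(c,[.493,-.181,.134]),'end',proj(c,[.546,-.254,.132]),'tcp',proj(c,[.498,-.256,.11]))
```

```text
t 7.72 pos [ 0.4978 -0.2583  0.2521] rot [-1.798e+02 -1.000e-01  8.670e+01] q [-27.   7.  15.  98.  -0.  66.] F [-1.   1.1 -0.6] op -0.0
shift in tool axes now (cm) [ 0.21  0.06 14.21]
rotvec [-0.2 -0.1 -0.3]
hub (np.float64(274.01069983991493), np.float64(106.42562412459822)) end (np.float64(344.5109017098391), np.float64(195.55223585866887)) tcp (np.float64(286.31088853532964), np.float64(193.92988906498405))
```

View pics/w3.png

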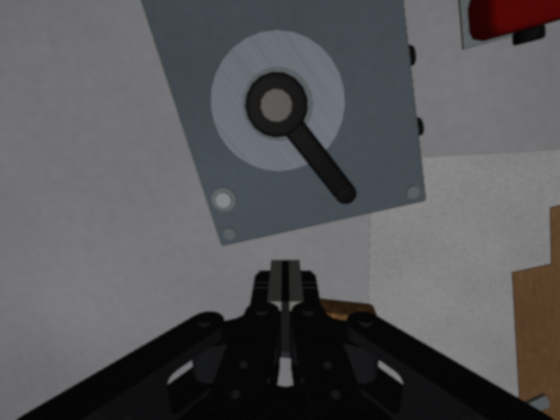

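Hub at (276,104), handle end (345,192): within about 1 mm of prediction. Compute the anticlockwise arc.

```bash
cat >> h.py <<'E'
H=np.array([.4935,-.1805])
def arc(a0,a1,n,r=.075,yaw=87):
    a=np.radians(np.linspace(a0,a1,n+1)); P=H+r*np.c_[np.cos(a),np.sin(a)]
    M=rot([180,0,yaw])[:2,:2]; D=np.diff(P,axis=0)@M*100
    print([[1,round(x,2),round(y,2),0,0,0,0] for x,y in D])
E
python3 - <<'E'
from h import *
arc(-86,-6,10); arc(-6,66,9)
E
```

```text
[[1, np.float64(0.2), np.float64(1.03), 0, 0, 0, 0], [1, np.float64(0.34), np.float64(0.99), 0, 0, 0, 0], [1, np.float64(0.48), np.float64(0.93), 0, 0, 0, 0], [1, np.float64(0.6), np.float64(0.86), 0, 0, 0, 0], [1, np.float64(0.71), np.float64(0.77), 0, 0, 0, 0], [1, np.float64(0.81), np.float64(0.66), 0, 0, 0, 0], [1, np.float64(0.9), np.float64(0.54), 0, 0, 0, 0], [1, np.float64(0.96), np.float64(0.41), 0, 0, 0, 0], [1, np.float64(1.01), np.float64(0.27), 0, 0, 0, 0], [1, np.float64(1.04), np.float64(0.13), 0, 0, 0, 0]]
[[1, np.float64(1.05), np.float64(-0.02), 0, 0, 0, 0], [1, np.float64(1.03), np.float64(-0.16), 0, 0, 0, 0], [1, np.float64(1.0), np.float64(-0.31), 0, 0, 0, 0], [1, np.float64(0.95), np.float64(-0.44), 0, 0, 0, 0], [1, np.float64(0.88), np.float64(-0.57), 0, 0, 0, 0], [1, np.float64(0.79), np.float64(-0.69), 0, 0, 0, 0], [1, np.float64(0.69), np.float64(-0.79), 0, 0, 0, 0], [1, np.float64(0.57), np.float64(-0.88), 0, 0, 0, 0], [1, np.float64(0.44), np.float64(-0.95), 0, 0, 0, 0]]
```

Call:
arm_command([
  [1,0.2,0,4,0,0,0],
  [1,0,0,5,0,0,0],
  [1,0,0,3,0,0,0],
  [1,0,0,2.2,0,0,0],
  [1,0,0,0,0,0,0],
])

```text
time: 8.4
ee_pos: [0.4973, -0.251, 0.1112]
tcp_rot: [-179.8, -0.1, 87.1]
wrist_force: [0.1, -0.3, 0.6]
opening: 0.0001
```

Call:
arm_command([
  [1,-0.2,1.03,0,0,0,0],
  [1,0.34,1.0,0,0,0,0],
  [1,0.48,0.93,0,0,0,0],
  [1,0.6,0.86,0,0,0,0],
  [1,0.71,0.77,0,0,0,0],
  [1,0.81,0.66,0,0,0,0],
  [1,0.9,0.54,0,0,0,0],
  [1,0.96,0.41,0,0,0,0],
  [1,1.01,0.27,0,0,0,0],
  [1,1.04,0.13,0,0,0,0],
])

```text
time: 9.65
ee_pos: [0.5683, -0.1899, 0.1135]
tcp_rot: [180.0, 0.1, 87.0]
wrist_force: [-4.8, -8.9, 1.7]
opening: -0.0
```

Call:
arm_command([
  [1,1.05,-0.02,0,0,0,0],
  [1,1.03,-0.16,0,0,0,0],
  [1,1.0,-0.31,0,0,0,0],
  [1,0.95,-0.44,0,0,0,0],
  [1,0.88,-0.57,0,0,0,0],
  [1,0.79,-0.69,0,0,0,0],
  [1,0.69,-0.79,0,0,0,0],
  [1,0.57,-0.88,0,0,0,0],
])

```text
time: 10.65
ee_pos: [0.534, -0.1181, 0.1138]
tcp_rot: [179.8, 0.0, 87.0]
wrist_force: [4.8, -3.3, -1.0]
opening: 0.0
```

Run:
```python
from h import *
go([.5,-.2,.11],87)
p=bot.get_obs()['ee_pos'][:2]-H; print(np.linalg.norm(p),np.degrees(np.arctan2(p[1],p[0])))
arc(58,178,24)
```

```text
t 10.65 pos [ 0.534  -0.1181  0.1138] rot [179.8   0.   87. ] q [-12.   4.  -4.  82.  -0.  81.] F [ 4.8 -3.3 -1. ] op 0.0
shift in tool axes now (cm) [-8.36 -2.96  0.38]
rotvec [ 0.2  0.  -0. ]
0.0743788685056039 57.05416046193537
[[1, np.float64(0.29), np.float64(-0.59), 0, 0, 0, 0], [1, np.float64(0.24), np.float64(-0.61), 0, 0, 0, 0], [1, np.float64(0.19), np.float64(-0.63), 0, 0, 0, 0], [1, np.float64(0.13), np.float64(-0.64), 0, 0, 0, 0], [1, np.float64(0.07), np.float64(-0.65), 0, 0, 0, 0], [1, np.float64(0.02), np.float64(-0.65), 0, 0, 0, 0], [1, np.float64(-0.04), np.float64(-0.65), 0, 0, 0, 0], [1, np.float64(-0.1), np.float64(-0.65), 0, 0, 0, 0], [1, np.float64(-0.15), np.float64(-0.64), 0, 0, 0, 0], [1, np.float64(-0.21), np.float64(-0.62), 0, 0, 0, 0], [1, np.float64(-0.26), np.float64(-0.6), 0, 0, 0, 0], [1, np.float64(-0.31), np.float64(-0.58), 0, 0, 0, 0], [1, np.float64(-0.36), np.float64(-0.55), 0, 0, 0, 0], [1, np.float64(-0.41), np.float64(-0.51), 0, 0, 0, 0], [1, np.float64(-0.45), np.float64(-0.47), 0, 0, 0, 0], [1, np.float64(-0.49), np.float64(-0.43), 0, 0, 0, 0], [1, np.float64(-0.53), np.float64(-0.39), 0, 0, 0, 0], [1, np.float64(-0.56), np.float64(-0.34), 0, 0, 0, 0], [1, np.float64(-0.59), np.float64(-0.29), 0, 0, 0, 0], [1, np.float64(-0.61), np.float64(-0.24), 0, 0, 0, 0], [1, np.float64(-0.63), np.float64(-0.19), 0, 0, 0, 0], [1, np.float64(-0.64), np.float64(-0.13), 0, 0, 0, 0], [1, np.float64(-0.65), np.float64(-0.07), 0, 0, 0, 0], [1, np.float64(-0.65), np.float64(-0.02), 0, 0, 0, 0]]
```

Call:
arm_command([
  [1,0.29,-0.59,0,0,0,0],
  [1,0.24,-0.61,0,0,0,0],
  [1,0.19,-0.63,0,0,0,0],
  [1,0.13,-0.64,0,0,0,0],
  [1,0.07,-0.65,0,0,0,0],
])

```text
time: 11.28
ee_pos: [0.5029, -0.1074, 0.1135]
tcp_rot: [179.9, 0.0, 87.0]
wrist_force: [9.0, -3.1, -1.7]
opening: -0.0
```

Call:
arm_command([
  [1,0.02,-0.65,0,0,0,0],
  [1,-0.04,-0.65,0,0,0,0],
  [1,-0.1,-0.65,0,0,0,0],
])

```text
time: 11.65
ee_pos: [0.4824, -0.1074, 0.1133]
tcp_rot: [-180.0, -0.0, 87.0]
wrist_force: [3.0, -0.7, 1.1]
opening: 0.0002
```

Call:
arm_command([
  [1,-0.15,-0.64,0,0,0,0],
  [1,-0.21,-0.62,0,0,0,0],
  [1,-0.26,-0.6,0,0,0,0],
])

```text
time: 12.02
ee_pos: [0.4641, -0.1129, 0.1134]
tcp_rot: [179.9, -0.0, 87.0]
wrist_force: [7.8, 1.6, 0.0]
opening: -0.0001
```

Call:
arm_command([
  [1,-0.31,-0.58,0,0,0,0],
  [1,-0.36,-0.55,0,0,0,0],
])

```text
time: 12.28
ee_pos: [0.4515, -0.119, 0.1131]
tcp_rot: [-179.9, -0.0, 87.0]
wrist_force: [0.4, 0.3, -0.9]
opening: 0.0003
```

Call:
arm_command([
  [1,-0.41,-0.51,0,0,0,0],
  [1,-0.45,-0.47,0,0,0,0],
  [1,-0.49,-0.43,0,0,0,0],
])

```text
time: 12.65
ee_pos: [0.4375, -0.1319, 0.1133]
tcp_rot: [180.0, -0.0, 87.0]
wrist_force: [4.9, 2.2, -1.2]
opening: 0.0001
```

Call:
arm_command([
  [1,-0.53,-0.39,0,0,0,0],
  [1,-0.56,-0.34,0,0,0,0],
])

```text
time: 12.9
ee_pos: [0.4297, -0.1422, 0.1133]
tcp_rot: [180.0, -0.0, 87.0]
wrist_force: [4.1, 3.1, -0.8]
opening: 0.0002
```

Call:
arm_command([
  [1,-0.59,-0.29,0,0,0,0],
  [1,-0.61,-0.24,0,0,0,0],
])

```text
time: 13.15
ee_pos: [0.4234, -0.154, 0.1132]
tcp_rot: [-180.0, -0.0, 87.0]
wrist_force: [1.2, 1.7, -0.4]
opening: -0.0
```

Call:
arm_command([
  [1,-0.62,-0.19,0,0,0,0],
  [1,-0.3,-0.07,0,0,0,0],
])

```text
time: 13.4
ee_pos: [0.4203, -0.1635, 0.1133]
tcp_rot: [-180.0, 0.0, 86.9]
wrist_force: [1.9, 2.9, 0.5]
opening: -0.0003
```

Call:
arm_command([
  [1,-0.4,-0.05,0,0,0,0],
  [1,-0.4,-0.03,0,0,0,0],
])

```text
time: 13.65
ee_pos: [0.4198, -0.1683, 0.1133]
tcp_rot: [180.0, -0.4, 87.1]
wrist_force: [5.9, 33.8, 3.6]
opening: -0.0001
```

Call:
arm_command([
  [1,-0.3,0,0,0,0,0],
  [1,0,0,0,0,0,0],
])

```text
time: 13.9
ee_pos: [0.4198, -0.1684, 0.1133]
tcp_rot: [179.9, -0.8, 87.2]
wrist_force: [5.7, 37.9, 6.3]
opening: 0.0003
```

Hard stop (38 N), 8 clicks from the start angle. Back off, rise, look.

Call:
arm_command([
  [1,0.8,0,0,0,0,0],
  [1,0.5,0,0,0,0,0],
  [1,0,0,-4,0,0,0],
  [1,0,0,-5,0,0,0],
  [1,-4,1,-2,0,0,0],
  [1,-4,1,0,0,0,0],
  [1,0,0,0,0,0,0],
])

```text
time: 14.78
ee_pos: [0.4356, -0.2443, 0.2227]
tcp_rot: [-179.9, 0.0, 86.8]
wrist_force: [0.0, 0.5, -0.4]
opening: 0.0001
```

Run:
```python
from h import *
a=np.radians(221); P=H+.075*np.array([np.cos(a),np.sin(a)])
go([*P,.11],87)
c=bot.camera('wrist'); cv2.imwrite('pics/w4.png',c['color'][...,::-1])
e=np.radians(186)
print('hub',proj(c,[*H,.134]),'end',proj(c,[*(H+.095*np.array([np.cos(e),np.sin(e)])),.132]))
arc(221,96,25)
```

```text
t 14.78 pos [ 0.4356 -0.2443  0.2227] rot [-179.9    0.    86.8] q [-29.  -2.   2.  94.  -0.  64.] F [ 0.   0.5 -0.4] op 0.0
shift in tool axes now (cm) [ 1.47  0.05 11.27]
rotvec [-0.1  0.  -0.2]
hub (np.float64(366.1129453836431), np.float64(122.25791000643991)) end (np.float64(228.88849739992415), np.float64(144.5798422766465))
[[1, np.float64(0.49), np.float64(-0.43), 0, 0, 0, 0], [1, np.float64(0.53), np.float64(-0.39), 0, 0, 0, 0], [1, np.float64(0.56), np.float64(-0.34), 0, 0, 0, 0], [1, np.float64(0.59), np.float64(-0.29), 0, 0, 0, 0], [1, np.float64(0.61), np.float64(-0.24), 0, 0, 0, 0], [1, np.float64(0.63), np.float64(-0.19), 0, 0, 0, 0], [1, np.float64(0.64), np.float64(-0.13), 0, 0, 0, 0], [1, np.float64(0.65), np.float64(-0.07), 0, 0, 0, 0], [1, np.float64(0.65), np.float64(-0.02), 0, 0, 0, 0], [1, np.float64(0.65), np.float64(0.04), 0, 0, 0, 0], [1, np.float64(0.65), np.float64(0.1), 0, 0, 0, 0], [1, np.float64(0.64), np.float64(0.15), 0, 0, 0, 0], [1, np.float64(0.62), np.float64(0.21), 0, 0, 0, 0], [1, np.float64(0.6), np.float64(0.26), 0, 0, 0, 0], [1, np.float64(0.58), np.float64(0.31), 0, 0, 0, 0], [1, np.float64(0.55), np.float64(0.36), 0, 0, 0, 0], [1, np.float64(0.51), np.float64(0.41), 0, 0, 0, 0], [1, np.float64(0.47), np.float64(0.45), 0, 0, 0, 0], [1, np.float64(0.43), np.float64(0.49), 0, 0, 0, 0], [1, np.float64(0.39), np.float64(0.53), 0, 0, 0, 0], [1, np.float64(0.34), np.float64(0.56), 0, 0, 0, 0], [1, np.float64(0.29), np.float64(0.59), 0, 0, 0, 0], [1, np.float64(0.24), np.float64(0.61), 0, 0, 0, 0], [1, np.float64(0.19), np.float64(0.63), 0, 0, 0, 0], [1, np.float64(0.13), np.float64(0.64), 0, 0, 0, 0]]
```

View pics/w4.png

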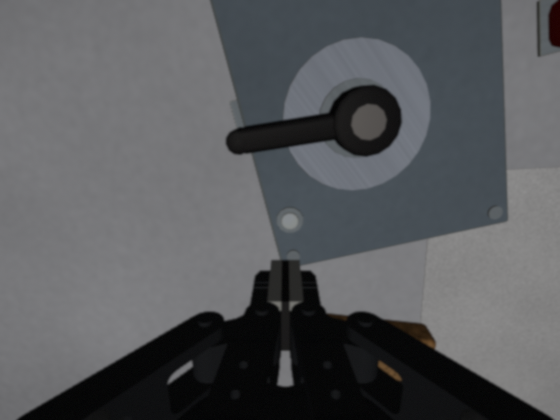

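Hub (367,121), handle end (235,141): the handle is at about 186°, the stop. Now go down on its other side and push clockwise.

Call:
arm_command([
  [1,1.45,0,0,0,0,0],
  [1,0,0,4,0,0,0],
  [1,0,0,4,0,0,0],
  [1,0,0,3.1,0,0,0],
  [1,0,0,0,0,0,0],
])

```text
time: 15.45
ee_pos: [0.4352, -0.2254, 0.1106]
tcp_rot: [-179.8, -0.1, 87.1]
wrist_force: [-0.4, -0.4, 0.1]
opening: -0.0
```

Call:
arm_command([
  [1,0.49,-0.43,0,0,0,0],
  [1,0.53,-0.39,0,0,0,0],
  [1,0.56,-0.34,0,0,0,0],
  [1,0.59,-0.29,0,0,0,0],
  [1,0.61,-0.24,0,0,0,0],
  [1,0.63,-0.19,0,0,0,0],
  [1,0.64,-0.13,0,0,0,0],
  [1,0.65,-0.07,0,0,0,0],
])

```text
time: 16.45
ee_pos: [0.4183, -0.1793, 0.1126]
tcp_rot: [180.0, 0.0, 87.0]
wrist_force: [1.3, -2.5, 0.9]
opening: -0.0002
```

Call:
arm_command([
  [1,0.65,-0.02,0,0,0,0],
  [1,0.65,0.04,0,0,0,0],
  [1,0.65,0.1,0,0,0,0],
  [1,0.64,0.15,0,0,0,0],
  [1,0.62,0.21,0,0,0,0],
  [1,0.6,0.26,0,0,0,0],
])

```text
time: 17.2
ee_pos: [0.4276, -0.1414, 0.1121]
tcp_rot: [-180.0, 0.0, 87.0]
wrist_force: [-0.3, -4.1, 0.1]
opening: 0.0001
```

Call:
arm_command([
  [1,0.58,0.31,0,0,0,0],
  [1,0.55,0.36,0,0,0,0],
  [1,0.51,0.41,0,0,0,0],
  [1,0.47,0.45,0,0,0,0],
  [1,0.43,0.49,0,0,0,0],
  [1,0.39,0.53,0,0,0,0],
  [1,0.34,0.56,0,0,0,0],
  [1,0,0,0,0,0,0],
])

```text
time: 18.2
ee_pos: [0.461, -0.1103, 0.1123]
tcp_rot: [180.0, -0.0, 87.0]
wrist_force: [-0.1, -0.7, 1.4]
opening: -0.0
```

Call:
arm_command([
  [1,0.2,0.4,0,0,0,0],
  [1,0,0,0,0,0,0],
])

```text
time: 18.45
ee_pos: [0.4648, -0.1088, 0.1123]
tcp_rot: [180.0, -0.0, 87.0]
wrist_force: [0.1, -0.1, -0.1]
opening: 0.0001
```

Call:
arm_command([
  [1,0.16,0.4,0,0,0,0],
  [1,0,0,0,0,0,0],
])

```text
time: 18.7
ee_pos: [0.4687, -0.1076, 0.1123]
tcp_rot: [-180.0, 0.0, 87.0]
wrist_force: [-1.7, -1.6, 1.0]
opening: -0.0
```

Call:
arm_command([
  [1,0.13,0.4,0,0,0,0],
  [1,0.1,0.2,0,0,0,0],
  [1,0,0,0,0,0,0],
])

```text
time: 19.08
ee_pos: [0.4748, -0.1055, 0.1122]
tcp_rot: [-180.0, -0.0, 87.0]
wrist_force: [-2.3, -2.6, -0.3]
opening: 0.0001
```

Call:
arm_command([
  [1,0.06,0.3,0,0,0,0],
  [1,0,0,0,0,0,0],
])

```text
time: 19.32
ee_pos: [0.4777, -0.1051, 0.1122]
tcp_rot: [-180.0, -0.0, 87.0]
wrist_force: [-3.3, -2.5, -0.7]
opening: 0.0005
```

Call:
arm_command([
  [1,0.05,0.3,0,0,0,0],
  [1,0,0,0,0,0,0],
])

```text
time: 19.58
ee_pos: [0.4809, -0.1046, 0.1122]
tcp_rot: [180.0, -0.0, 87.0]
wrist_force: [-4.6, -0.9, -0.1]
opening: 0.0001
```

Call:
arm_command([
  [1,0.03,0.2,0,0,0,0],
  [1,0,0,0,0,0,0],
])

```text
time: 19.82
ee_pos: [0.4822, -0.1043, 0.1122]
tcp_rot: [-179.9, -0.0, 87.0]
wrist_force: [-9.1, 1.4, 2.9]
opening: -0.0004
```

Call:
arm_command([
  [1,0.02,0.2,0,0,0,0],
  [1,0,0,0,0,0,0],
])

```text
time: 20.08
ee_pos: [0.483, -0.1042, 0.112]
tcp_rot: [-179.8, -0.0, 87.0]
wrist_force: [-16.2, 1.3, 4.6]
opening: 0.0004
```

Unexpected 16 N resistance; look before pushing further.

Run:
```python
from h import *
go([.5,-.2,.11])
c=bot.camera('scene'); im=c['color'][...,::-1]
cr=np.clip(im[140:300,150:330].astype(float)*1.8,0,255).astype(np.uint8); a=cv2.resize(cr,(450,400),interpolation=cv2.INTER_CUBIC)
w=bot.camera('wrist')['color'][...,::-1]; b=cv2.resize(w,(350,262)); b=np.vstack([b,np.zeros((138,350,3),np.uint8)])
cv2.imwrite('pics/c5.png',np.hstack([a,np.clip(b*1.6,0,255).astype(np.uint8)]))
```

```text
t 20.07 pos [ 0.483  -0.1042  0.112 ] rot [-179.8   -0.    87. ] q [-12.  -3. -11.  82.  -0.  81.] F [-16.2   1.3   4.6] op 0.0
shift in tool axes now (cm) [-9.48  2.21  0.18]
```

View pics/c5.png

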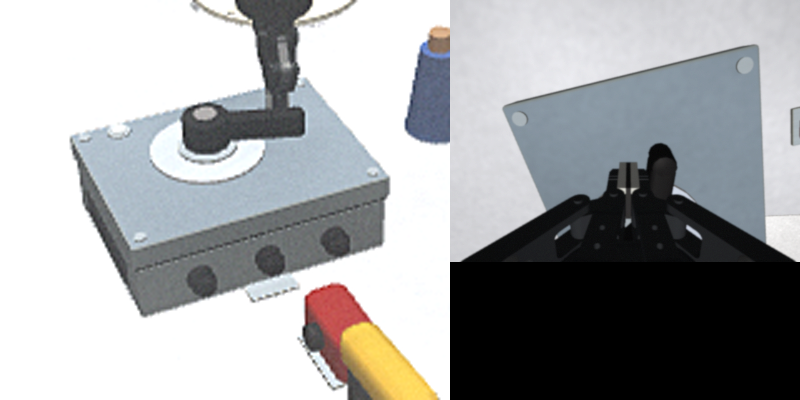

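Handle tip at scene px ≈(271,188), hub ≈(232,185); finger beside it, nothing else visibly touching. Compute the handle's angle.

Run:
```python
from h import *
c=bot.camera('scene'); im=c['color'][...,::-1]
print('hubpred',proj(c,[*H,.134]))
for a in (96,90,86,81,76,70,66): print(a,[np.round(proj(c,[*(H+.097*np.array([np.cos(np.radians(a)),np.sin(np.radians(a))])),z]),1) for z in (.132,.104)])
w=bot.camera('wrist')
for a in (96,90,86,81,76,70,66): print(a,[np.round(np.array(proj(w,[*(H+r*np.array([np.cos(np.radians(a)),np.sin(np.radians(a))])),.132]))*.625+[450,0],1) for r in (.099,.07)])
o=bot.get_obs(); print(o['torque'],o['wrist_force'],o['joint_efforts'].round(2))
```

```text
hubpred (np.float64(232.2062048263885), np.float64(185.14572712041132))
96 [array([269.2, 178.2]), array([269.4, 187.4])]
90 [array([270.3, 180.2]), array([270.5, 189.5])]
86 [array([270.8, 181.7]), array([271. , 190.9])]
81 [array([271.3, 183.5]), array([271.5, 192.8])]
76 [array([271.4, 185.4]), array([271.6, 194.7])]
70 [array([271.1, 187.7]), array([271.3, 197. ])]
66 [array([270.7, 189.2]), array([270.9, 198.5])]
96 [array([626.9, 157.9]), array([633.5, 195.5])]
90 [array([642.8, 156.4]), array([644.1, 194.6])]
86 [array([653.4, 156.3]), array([651.1, 194.5])]
81 [array([666.7, 157.1]), array([659.9, 195. ])]
76 [array([679.7, 158.9]), array([668.5, 196.1])]
70 [array([694.8, 162.4]), array([678.6, 198.3])]
66 [array([704.4, 165.5]), array([685. , 200.2])]
[ 0.28727453  2.57591238 -0.05957047] [-13.21195729   1.39122799   1.50201084] [ 6.400e-01 -4.342e+01  5.158e+01 -4.580e+00  3.000e-01 -5.000e-02]
```

Call:
arm_command([
  [1,0,-0.8,0,0,0,0],
  [1,0.9,0,0,0,0,0],
  [1,0,0,0,0,0,0],
])

```text
time: 20.65
ee_pos: [0.4775, -0.0943, 0.1126]
tcp_rot: [180.0, -0.0, 87.0]
wrist_force: [-6.0, 3.1, 3.1]
opening: 0.0002
```

Call:
arm_command([
  [1,0,0.5,0,0,0,0],
  [1,0,0.3,0,0,0,0],
  [1,0,0,0,0,0,0],
])

```text
time: 21.02
ee_pos: [0.484, -0.0948, 0.1119]
tcp_rot: [-179.8, -0.1, 87.0]
wrist_force: [-12.0, 3.7, 4.8]
opening: 0.0002
```

Call:
arm_command([
  [1,0,0.15,0,0,0,0],
  [1,0,0,0,0,0,0],
  [1,0,0,0,0,0,0],
])

```text
time: 21.4
ee_pos: [0.4853, -0.0951, 0.1118]
tcp_rot: [-179.8, -0.0, 87.0]
wrist_force: [-7.1, 0.9, -0.0]
opening: -0.0002
```

Run:
```python
from h import *
go([.5,-.2,.11]); o=bot.get_obs(); print(o['torque'])
w=bot.camera('wrist'); im=w['color'][...,::-1]
cv2.imwrite('pics/w6.png',np.clip(im[150:420,180:460]*2.6,0,255).astype(np.uint8).repeat(2,0).repeat(2,1))
```

```text
t 21.4 pos [ 0.4853 -0.0951  0.1118] rot [-179.8   -0.    87. ] q [-11.  -3. -11.  82.   0.  82.] F [-7.1  0.9 -0. ] op -0.0
shift in tool axes now (cm) [-10.4    2.02   0.16]
[ 0.30242205  1.08319845 -0.02088374]
```

View pics/w6.png

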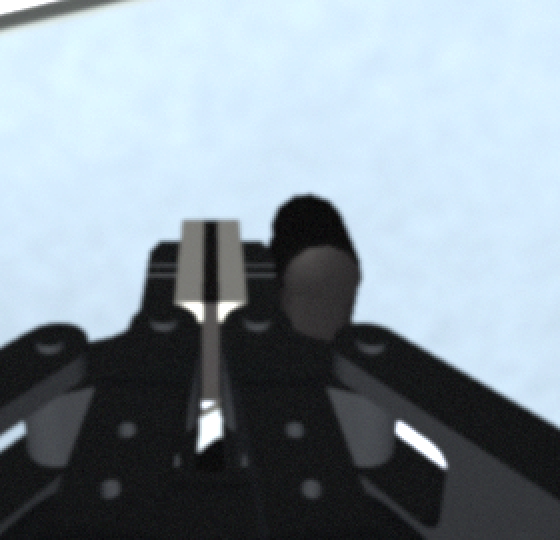

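The finger bears on the handle only; force has dropped to 7 N as it crept on. Continue in small steps.

Call:
arm_command([
  [1,0,0.2,0,0,0,0],
  [1,0,0,0,0,0,0],
  [1,0,0,0,0,0,0],
])

```text
time: 21.82
ee_pos: [0.4891, -0.0957, 0.1125]
tcp_rot: [180.0, 0.0, 87.0]
wrist_force: [0.1, -0.5, 0.2]
opening: -0.0002
```

Call:
arm_command([
  [1,0,0.2,0,0,0,0],
  [1,0,0,0,0,0,0],
  [1,0,0,0,0,0,0],
])

```text
time: 22.2
ee_pos: [0.4908, -0.0958, 0.1123]
tcp_rot: [180.0, -0.0, 87.0]
wrist_force: [0.6, 0.3, -0.5]
opening: -0.0
```

It clicked (force 0). Back off, rise, retreat, and check.

Call:
arm_command([
  [1,0.2,-1,0,0,0,0],
  [1,0.2,-1,0,0,0,0],
  [1,0,0,-4,0,0,0],
  [1,0,0,-5,0,0,0],
  [1,0,-5,-3,0,0,0],
  [1,0,-5,0,0,0,0],
  [1,2,-5,0,0,0,0],
  [1,2,-3,0,0,0,0],
  [1,0,0,0,0,0,0],
])

```text
time: 23.32
ee_pos: [0.2917, -0.0405, 0.2329]
tcp_rot: [179.8, 0.0, 87.0]
wrist_force: [-0.2, -0.8, -0.6]
opening: 0.0003
```

Run:
```python
from h import *
go([.3,0,.25])
t=bot.camera('top'); im=t['color'][...,::-1]
a=cv2.resize(np.clip(im[140:300,120:370]*1.8,0,255).astype(np.uint8),None,fx=3.2,fy=3.2,interpolation=cv2.INTER_CUBIC)
cv2.imwrite('pics/t7.png',a)
f=lambda P:(np.array(proj(t,P))-[120,140])*3.2
print('hub',f([*H,.134]))
for A in (96,66,36): print(A,f([*(H+.0916*np.array([np.cos(np.radians(A)),np.sin(np.radians(A))])),.132]))
print('grip',f([.417,.292,.196]))
```

```text
t 23.32 pos [ 0.2917 -0.0405  0.2329] rot [179.8   0.   87. ] q [ -8. -30. -18. 101.   0.  85.] F [-0.2 -0.8 -0.6] op 0.0
shift in tool axes now (cm) [ 4.09  0.63 -1.71]
hub [636.12816812 329.8134021 ]
96 [533.90115186 339.30200629]
66 [542.76584392 287.14626872]
36 [576.41066022 246.65634187]
grip [ 88.00657586 408.7294567 ]
```

View pics/t7.png

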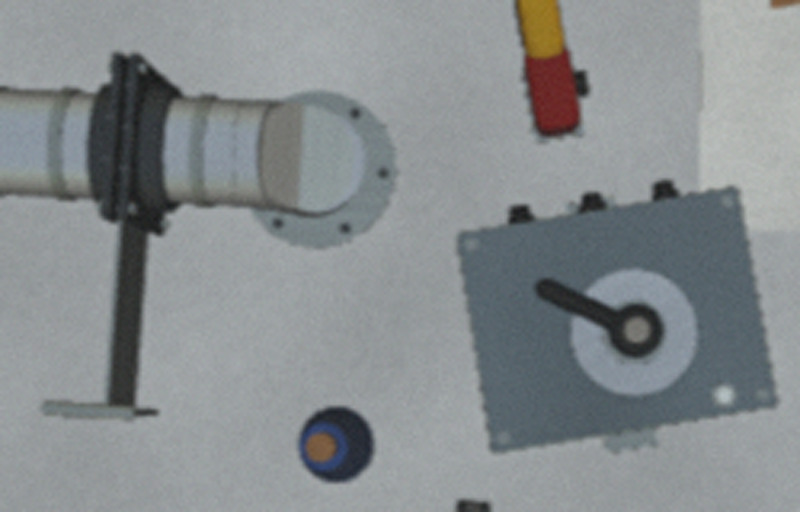

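Handle end is at (543,288), and the fourth notch predicts (543,287). The grip edge is at about (88,409), as predicted. The cone, cutter and enclosure are unmoved, and the arm is clear.

```bash
python3 -c "
from workcell import bot
print(bot.job_done())"
```

```text
the job is handed in; nothing more can be done
None
```

The blast gate is open against its stop and the step switch rests in its fourth notch. I handed the job in at about 23 s on the robot's clock.

- **Gate:** I gripped the rolled top edge and pulled the blade 83 mm, until it stood rigid against 41 N. That travel fits a start about 17 mm open. It was still there in the last top view. A rough measurement from the pictures put the opening at about 95 mm with several mm of error, so I relied on the hard stop and not on that figure.
- **Switch:** I pushed the handle anticlockwise through 240° (8 notches) to a hard end stop at 38 N. I then pushed it clockwise with the shut fingers. The last top picture shows the handle 120° clockwise from that stop, within a pixel of where the fourth notch should be.
- **Disagreement:** I did not hear or count each click. I worked the notch out from the angles. The fourth click also took about 12–16 N, more than the stated 6 N or so. I paused there, backed off and pushed again farther out on the handle. It then clicked over, and the force on the finger fell to zero.
- **Bystanders:** The cone was in the same place in the last picture, as was the end of the cutter that it shows. The weight lies outside that crop, so I did not check it again at the end, but the arm did not go near it. The wrist force was about zero when I handed in.

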